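# Feel out the clamp screw and shift the sample sled

### The arm

A 7-joint arm with a two-finger parallel gripper is mounted at the origin on a cart in front of the work surface, level with it; the furniture and walls round the work are solid. World frame = base frame: x ahead of the robot, y to its left, z up, the work surface at z = 0. Lengths are in mm, angles in rad, forces in N, time in s.
With the tool pointing down it reaches from about 375 to 925 mm from the base axis. Payload 3.1 kg.
Tool frame: the origin (TCP) lies on the front face of the gripper's body, between the roots of the fingers; the fingertips stand 73 mm ahead of it and the grasp point (between the pads) lies 54 mm ahead of it; z points along the fingers, y is the line along which they close (so a half turn about z gives the same grasp; the last joint's range is limited). The gripper opens to 85 mm and grips with 20 to 120 N. Pads are 22 mm wide; open, the fingers measure 114 mm over their backs; the gripper's body (76 mm by 85 mm) begins 54 mm behind the grasp point. The pads swing forward as they close: fully open they stand 13 mm farther back than shut.
Start: joints at [-1.204, 0.383, 0.044, 1.598, -0.018, 1.161, -0.05], TCP at [291.34, 581.056, 303.869] pointing down, gripper open.
Joint ranges: [-2.61, 2.61], [-0.41, 2.15], [-1.48, 1.57], [0, 2.5], [-1.57, 4.71], [0.05, 1.97], [-2.85, 2.85]. Speed limits (rad/s): [2.79, 2.79, 3.14, 3.14, 3.14, 3.14, 3.14].

### API

Orientations are given as a unit quaternion [w, x, y, z].
In Python, from rig import status, eyes, job gives the robot as it stands. The module is installed in compiled form; this text tells all that it offers.
- The arm moves only by the tool step_arm, never from a script. Its argument "series" is a list of rows, each a list of 7 numbers: the shift along the tool's x, y, z normalised to -1 to 1, where 1 is 0.02 m, then the turn, a rotation vector about the tool's x, y, z normalised to -1 to 1, where 1 is 4 degrees, then the closure in counts, from 0 (fully open) to 255 (shut). In form: [[tx, ty, tz, ax, ay, az, jaw], ...]. A call has 1 to 12 rows; each row shifts and turns the commanded pose from where the row before left it, along the tool's axes as they then stand; what a row does not reach is not made up. A row lasts 1/8 s, in which the tool goes at most 62.5 mm and 10.7 degrees, less where a joint would pass 70% of its speed; a pose out of reach is approached as far as the arm can. A call with a number of a shift or a turn outside -1 to 1 is refused whole. A call with a gripper value outside its range is refused whole. The fingers move at their own pace and stop on an object; "force" is the grip in N (left out, the last holds). Time passes only in rows, so rows that do not move let the fingers close. It gives the time, the measured TCP pose, the force, the opening and the grip force at its end, in the units of the state.
- status.read_state(): the state, without advancing time (a new reading comes with each control period).
- eyes.capture(name): name is "scene" or "top"; returns (picture, depth): 420x560x3 uint8, blue, green, red; 420x560 float32, mm along the optical axis (not along the pixel's ray), 0 where there is no reading.
- eyes.get_calibration(name): a dict with "camera_matrix" (3x3 intrinsics, pixels), "dist_coeffs" ([k1, k2, p1, p2, k3] as OpenCV has them; the pictures are not rectified), "world_from_camera" (4x4, takes a point from camera to world coordinates). Camera axes: x right, y down, z forward; pixel columns grow to the right and rows downward; lengths in mm; the calibration is good to about 2 mm. A picture is of the moment at which its call begins. get_calibration takes no time and is no camera call.
- job.hand_in(): hands the job in; it is judged then, once.
The state is a dict: "clock": time; "qpos": joint angles; "qvel": joint speeds; "joint_torque": joint torques, N m; "eef_pos": TCP position; "tcp_rot": TCP orientation; "ft_force": force on the tool from outside, world axes, zero at the start; "ft_torque": the same for the moment, N m; "finger_gap": finger opening in mm; "grip_force": force on a finger pad.
Only numpy, scipy, OpenCV 4.12 (cv2) and the standard library are available. Lean on these libraries where they do the work, as an engineer would, in place of code of your own. Each camera call takes 0.05 s, during which the arm holds its last target. There are 200 camera calls.

### The job

Move the sample sled of the locking fixture from its loading position to its measuring position. Nobody knows whether the quick-acting lock screw on top is right- or left-handed: push its lever gently sideways to feel which way it gives, without forcing it, and swing it that way a quarter turn, to its stop, to free the sled; then push the sled by its orange end plate fully home against the guide rails, and swing the lever back to where it started, which locks the sled again. Leave the things standing round the fixture where they are.

Things in the scene. Friction and masses are not known exactly. Their poses are not given: they have to be found in the camera images.
- frame: Locking fixture, screwed down: aluminium base plate 8 mm thick, two guide rails, blue bridge, grey drum (radius 47 mm, top 79 mm high), lock lever on top. Origin: on the bench, under the axis of screw, drum and lever; z up, x = the way the sled must be pushed. Base: x -122 to 58, y -42 to 42 mm. Rails: x -70 to 45 mm, 34 mm high. Bridge: x -40 to 40, y -43 to 43 mm, 38 to 48 mm high.
- lever (a joint): Angle (rad) of the lever about the upright screw axis, positive anticlockwise from above; near 0 at the start (locked), where it points along the fixture's -x, over the sled's end plate. It swings 1.65 rad one way only; the other way it stops dead within 0.25 rad. Which way it gives is drawn anew each time and cannot be seen. It gives at about 3 N at point lever_push, stays where left, and frees the sled from 1.35 rad on.
- lever_push (a point): Point on the lever bar's axis, 85 mm from the screw axis, 93 mm above the bench. The bar is a level round steel rod 12 mm thick with clear sides from 20 to 90 mm from the screw axis; a red ball 22 mm in diameter (centre 102 mm from the axis) ends it. Its hub is 32 mm in diameter, its top 108 mm above the bench.
- sled: Loose white sled, 144 mm long with its end plate, 55 mm wide, 0.25 to 0.5 kg, between the guide rails on the base plate, 8 mm above the bench; origin under its floor, 70 mm from the inner face of the end plate, x the way it is pushed. It starts at about x = -40 mm in the fixture's frame; home is x = 0, the end plate against the rails' ends; only there can the lever swing back to lock it.
- end_plate (a point): Middle of the outer face (the face to push) of the sled's upright orange end plate, 30 mm above the sled's underside and 38 mm above the bench. The plate is 80 mm wide, 8 mm thick, and reaches from 8 to 62 mm above the bench.
- dropper_bottle: Brown dropper bottle, 33 mm in diameter, 74 mm high, standing beside the fixture; origin at the centre of its underside. Must stay.
- objective_case: Clear round case with a black cap, 44 mm in diameter, 68 mm high, standing beyond the fixture; origin at the centre of its underside. Must stay.
- swab_tub: Clear tub of swabs, 57 mm in diameter, 80 mm high; origin at the centre of its underside. Must stay.
- solvent_bottle: Brown bottle with a white cap, 48 mm in diameter, 105 mm high; origin at the centre of its underside. Must stay.
- torch: Black torch lying on the bench, 91 mm long along its y axis, 23 mm thick; origin under its middle. Must stay.

How it is judged (in metres and radians):
On the way, in this order (a step that is already met when the one before it is completed fails the run):
1. the lever is swung at least 1.35 rad (77 degrees) from zero, the way it gives, while the sled is still in its loading position ((value of joint lever above 1.35 rad or value of joint lever below -1.35 rad) and x of sled in the frame of frame below -0.03 m), for 0.1 s.
2. the sled is pushed fully home with the lever still swung out ((value of joint lever above 1.2 rad or value of joint lever below -1.2 rad) and x of sled in the frame of frame between -0.004 and 0.004 m), for 0.2 s.
At the end, for the whole second after the job is handed in: The sled is at rest, fully home (end plate within 4 mm of bearing on the guide rails), and the lever is back within 0.3 rad (17 degrees) of zero, so that the sled is locked (x of sled in the frame of frame between -0.004 and 0.004 m and value of joint lever between -0.3 and 0.3 rad and linear speed of sled below 0.01 m/s); the robot touches nothing.
It fails at once if the fixture or its lever is forced: pushed with more than 45 N (contact force between any of the fingers, the arm and frame above 45 N).
It fails at once if a thing standing round the fixture is moved more than 30 mm (distance of any of dropper_bottle, objective_case, swab_tub, solvent_bottle, torch from where it was at the start of the episode above 0.03 m).
It also fails if it takes over 61 s, if anything falls off the work surface, if the arm or the gripper's body presses on something with over 40 N, if the wrist force passes 120 N, or if a joint passes its speed limit or range.

## Working session

There is one attempt and no reset: what is moved stays moved. The work goes in short steps, Python scripts to look and compute and a tool call to move; the robot and the scene stay as the last step left them, time stands still between calls to the robot, and variables do not carry over. Pictures are saved under pics/ and viewed, at most 10 in all, crops included, and the job is handed in when it is done.

Besides the shell and the picture viewer there is one more tool, called after "Request:" as name([rows], argument=value, ...), one row to a line, values as JSON. step_arm: Moves the arm, as the interface text tells. Its arguments: {"type":"object","properties":{"series":{"type":"array","items":{"type":"array","items":{"type":"number"}}},"force":{"type":"number"}},"required":["series"]}

```bash
mkdir -p pics; python3 - <<'E'
from rig import status, eyes
import cv2, numpy as np
s=status.read_state(); print({k:np.round(v,3).tolist() for k,v in s.items()})
for n in("scene","top"):
    p,d=eyes.capture(n); cv2.imwrite(f"pics/{n}0.png",p); np.save(f"pics/{n}0.npy",d)
    c=eyes.get_calibration(n); print(n,np.round(c["world_from_camera"],3).tolist(),np.round(c["camera_matrix"],1).tolist(),c["dist_coeffs"])
E
```

```text
{'clock': 0.0, 'qpos': [-1.204, 0.384, 0.044, 1.6, -0.018, 1.161, -0.05], 'qvel': [-0.002, -0.0, -0.001, -0.0, -0.002, -0.001, -0.0], 'joint_torque': [-0.0, -43.347, 1.025, -24.951, 0.011, 0.011, 0.0], 'eef_pos': [291.016, 580.379, 302.49], 'tcp_rot': [-0.0, 0.23, 0.973, -0.001], 'ft_force': [-0.619, -0.713, 0.761], 'ft_torque': [-0.012, -0.007, -0.052], 'grip_force': 0.0, 'finger_gap': 85.249}
scene [[0.83, -0.266, 0.491, -41.875], [-0.558, -0.422, 0.715, -930.774], [0.017, -0.867, -0.498, 505.806], [0.0, 0.0, 0.0, 1.0]] [[422.4, 0.0, 282.6], [0.0, 422.4, 215.1], [0.0, 0.0, 1.0]] [-0.06663629  0.          0.          0.          0.        ]
top [[-0.027, -0.988, 0.149, 267.653], [-1.0, 0.028, 0.006, -327.009], [-0.01, -0.149, -0.989, 914.472], [0.0, 0.0, 0.0, 1.0]] [[450.2, 0.0, 280.9], [0.0, 450.2, 205.6], [0.0, 0.0, 1.0]] [-0.01008755  0.          0.          0.          0.        ]
```

View pics/top0.png

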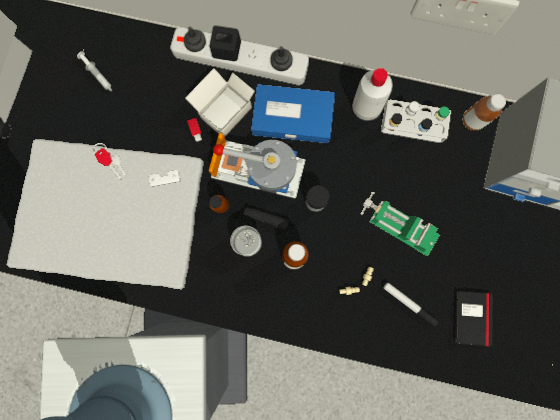

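View pics/scene0.png

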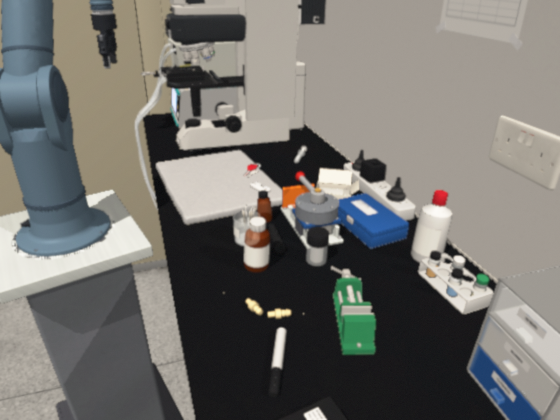

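The top view shows the fixture at about px (258,167). The lever's red ball is at (218,150) and the orange plate at (217,157). The dropper is at (219,204), the tub at (246,240), the solvent bottle at (295,254), the case at (317,198) and the torch at (265,217). The arm is out of the way.

```bash
cat > h.py <<'E'
import cv2, numpy as np
from rig import eyes
def world(n,uv,depth=None,z=None):
    c=eyes.get_calibration(n); K=np.array(c["camera_matrix"]);D=np.array(c["dist_coeffs"]);T=np.array(c["world_from_camera"])
    r=cv2.undistortPoints(np.array(uv,float).reshape(-1,1,2),K,D).reshape(-1,2); r=np.c_[r,np.ones(len(r))]
    if z is not None:
        w=r@T[:3,:3].T; depth=(z-T[2,3])/w[:,2]
    return (r*np.reshape(depth,(-1,1)))@T[:3,:3].T+T[:3,3]
def cloud(n,d):
    v,u=np.nonzero(d>0); return np.c_[u,v],world(n,np.c_[u,v],d[v,u])
E
python3 - <<'E'
from h import *
p=cv2.imread("pics/top0.png"); d=np.load("pics/top0.npy")
uv,w=cloud("top",d); c=p[uv[:,1],uv[:,0]].astype(int)
roi=(uv[:,0]>195)&(uv[:,0]<345)&(uv[:,1]>125)&(uv[:,1]<275)
print("bench z",np.median(w[roi&(c.sum(1)<60)][:,2]))
hsv=cv2.cvtColor(p,cv2.COLOR_BGR2HSV)[uv[:,1],uv[:,0]].astype(int)
fx=roi&(uv[:,1]<200)&(uv[:,0]>208)&(uv[:,0]<310)
o=fx&(hsv[:,0]>7)&(hsv[:,0]<20)&(hsv[:,1]>180)&(hsv[:,2]>150)&(uv[:,0]<228)
print("orange",o.sum(),w[o].mean(0), cv2.minAreaRect(w[o][:,:2].astype(np.float32)))
r=fx&((hsv[:,0]<5)|(hsv[:,0]>175))&(hsv[:,1]>180)&(hsv[:,2]>100)&(uv[:,0]<228)
print("red",r.sum(),w[r].mean(0),w[r].max(0), world("top",uv[r].mean(0),z=95))
dr=fx&(w[:,2]>73)&(w[:,2]<85)&(uv[:,0]>240)
print("drum",dr.sum(),cv2.minEnclosingCircle(w[dr][:,:2].astype(np.float32)),np.median(w[dr][:,2]))
hb=fx&(w[:,2]>102)&(w[:,2]<115); print("hub",hb.sum(),w[hb].mean(0))
br=fx&(w[:,2]>88)&(w[:,2]<102); print("bar",cv2.minAreaRect(w[br][:,:2].astype(np.float32)),w[br].mean(0))
# whole fixture base corners from image
for nme,(a,b),lo in [("dropper",(219,204),25),("tub",(246,240),25),("solv",(295,254),25),("case",(317,198),25),("torch",(265,217),12)]:
    m=(np.hypot(uv[:,0]-a,uv[:,1]-b)<(26 if nme=="torch" else 17))&(w[:,2]>lo)
    print(nme,m.sum(),cv2.minEnclosingCircle(w[m][:,:2].astype(np.float32)),w[m][:,2].max())
cv2.imwrite("pics/crop.png",cv2.resize(p[125:275,185:345],None,fx=4,fy=4,interpolation=cv2.INTER_CUBIC)[:600,:640])
E
```

```text
bench z -0.30598758970631934
orange 237 [ 497.99448316 -195.98945612   48.22804875] ((503.9466552734375, -202.5039825439453), (20.7193603515625, 79.0245590209961), 74.65261840820312)
red 86 [ 499.90936738 -207.46397603  100.45562487] [ 509.08646704 -197.51069212  105.41492951] [[ 501.46922281 -206.66082662   95.        ]]
drum 1532 ((476.1628112792969, -306.0024108886719), 47.600955963134766) 78.58438330583448
hub 185 [ 479.42231217 -291.09997575  104.30817711]
bar ((490.2872314453125, -259.54693603515625), (127.75111389160156, 31.371782302856445), 72.546630859375) [ 487.00355051 -256.36441735   97.64507078]
dropper 250 ((407.5522155761719, -197.32749938964844), 16.49821662902832) 75.80466608334666
tub 290 ((332.3575744628906, -250.9855499267578), 28.453332901000977) 82.96723943443476
solv 560 ((302.0233154296875, -344.61224365234375), 25.324033737182617) 109.13590115128352
case 452 ((412.3922424316406, -391.8650817871094), 22.09031867980957) 72.13335199505275
torch 541 ((380.9621887207031, -286.56427001953125), 53.836551666259766) 82.96723943443476
```

View pics/crop.png

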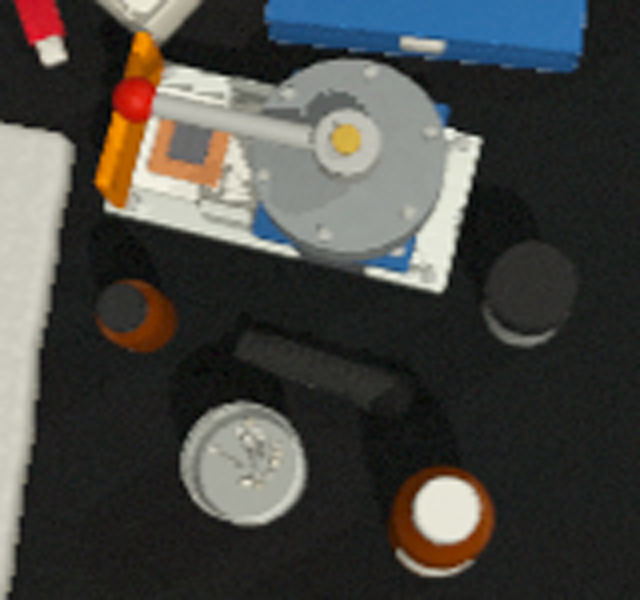

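The crop shows the lever pointing at the plate. The torch lies at crop (320,370), with the dropper, tub and solvent bottle on the robot side and the blue box on the far side. Next I'll check the axis angle, the obstacle heights and the travel corridor.

```bash
python3 - <<'E'
from h import *
from rig import status
b=world("top",np.array([[480,140],[443,290],[105,208]])/4+[185,125],z=8); print(b.round(1))
e=b[1]-b[2]; print("ex angle",np.degrees(np.arctan2(e[1],e[0])), "ey", np.degrees(np.arctan2(*(b[0]-b[1])[[1,0]])))
ds={n:np.load(f"pics/{n}0.npy") for n in("top","scene")}
W=np.vstack([cloud(n,d)[1] for n,d in ds.items()])
# height map over sweep area radius 150 about axis
A=np.array([476,-306]); r=np.hypot(*(W[:,:2]-A).T); th=np.degrees(np.arctan2(W[:,1]-A[1],W[:,0]-A[0]))
for a in range(-40,200,15):
    print(a,[int(np.max(W[(r>lo)&(r<lo+30)&(abs(th-a)<7.5),2],initial=-1)) for lo in(50,80,110,140,170)])
# corridor
P0=np.array([291,580]);P1=np.array([494,-234]);d=(P1-P0);L=np.hypot(*d);d=d/L
s=(W[:,:2]-P0)@d; l=(W[:,:2]-P0)@np.array([-d[1],d[0]])
for k in range(0,int(L),100):
    print(k,[int(np.max(W[(s>k)&(s<k+100)&(l>a)&(l<a+70),2],initial=-1)) for a in(-175,-105,-35,35,105,175)])
E
```

```text
[[ 498.  -373.9    8. ]
 [ 420.  -352.3    8. ]
 [ 467.8 -179.7    8. ]]
ex angle -105.47771494233523 ey -15.48490318134238
-40 [36, 44, 45, 44, 43]
-25 [42, 44, 43, 44, 43]
-10 [43, 44, 44, 44, 42]
5 [43, 44, 44, 52, 42]
20 [45, 43, 43, 53, 57]
35 [37, 3, 37, 25, 45]
50 [37, 17, 63, 37, 45]
65 [98, 103, 67, 9, 11]
80 [101, 105, 99, 23, 20]
95 [36, 38, 65, 21, 28]
110 [50, 9, 57, 20, 21]
125 [49, 7, 75, 73, 20]
140 [46, 20, 3, 3, 4]
155 [3, 23, 82, 81, 60]
170 [3, 24, 77, 81, 59]
185 [4, 21, 16, 4, 3]
0 [-1, 438, 444, 384, 23, 297]
100 [-1, -1, 237, 247, 245, 145]
200 [-1, 2, 233, 447, 444, 291]
300 [9, 21, 227, 450, 447, 446]
400 [22, 23, 22, 22, 409, 447]
500 [22, 22, 22, 29, 24, 5]
600 [22, 23, 29, 23, 4, 15]
700 [61, 75, 65, 36, 63, 4]
800 [82, 106, 107, 67, 61, 84]
```

```bash
python3 - <<'E'
from h import *
for n in("top","scene"):
    uv,W=cloud(n,np.load(f"pics/{n}0.npy"))
    for y in range(0,760,50):
        m=(W[:,1]>y)&(W[:,1]<y+50)&(W[:,2]>60)&(W[:,0]>100)&(W[:,0]<900)
        if m.sum(): print(n,y,[(x,int((m&(abs(W[:,0]-x-25)<25)).sum()),int(W[m&(abs(W[:,0]-x-25)<25)][:,2].max())) for x in range(100,900,50) if (m&(abs(W[:,0]-x-25)<25)).sum()>3])
E
```

```text
top 150 [(700, 10, 120), (750, 186, 143)]
top 200 [(500, 43, 101), (550, 108, 103), (650, 94, 106), (700, 366, 131), (750, 37, 132)]
scene 0 [(800, 919, 456), (850, 200, 454)]
scene 50 [(800, 5, 395), (850, 1007, 453)]
scene 100 [(850, 899, 450)]
scene 150 [(700, 82, 446), (750, 568, 446), (800, 56, 446), (850, 956, 448)]
scene 200 [(400, 25, 450), (450, 414, 450), (500, 653, 418), (550, 709, 446), (600, 1596, 447), (650, 2015, 446), (700, 1875, 446), (750, 356, 446), (800, 322, 446), (850, 408, 446)]
scene 250 [(350, 46, 363), (400, 766, 448), (450, 908, 447), (500, 555, 447), (550, 316, 446), (600, 260, 443), (650, 7, 81), (800, 25, 225), (850, 385, 240)]
scene 300 [(350, 44, 249), (400, 410, 447), (450, 626, 434), (500, 218, 329), (550, 50, 307), (600, 106, 316), (650, 199, 317), (800, 17, 234), (850, 82, 240)]
scene 350 [(400, 109, 445), (450, 87, 435), (500, 95, 299), (550, 147, 232), (600, 219, 315), (650, 151, 318)]
scene 400 [(350, 64, 238), (400, 47, 247), (450, 10, 250), (550, 19, 221), (600, 4, 114)]
scene 450 [(500, 10, 143), (550, 222, 145), (600, 238, 144), (650, 217, 144)]
scene 500 [(200, 8, 343), (250, 614, 444), (300, 81, 443), (450, 82, 137), (500, 299, 296), (550, 46, 273), (600, 189, 294), (650, 477, 295), (700, 192, 295)]
scene 550 [(250, 306, 444), (300, 153, 442), (450, 27, 271), (500, 133, 297)]
scene 600 [(300, 156, 350), (450, 44, 255), (500, 63, 296)]
scene 650 [(450, 53, 173), (500, 33, 294), (550, 25, 280)]
scene 700 [(450, 42, 132), (500, 96, 293), (550, 85, 294)]
scene 750 [(400, 28, 426), (450, 816, 428), (500, 990, 428), (550, 349, 426)]
```

```bash
cat >> h.py <<'E'
from scipy.spatial.transform import Rotation as R
def rot():
    from rig import status
    s=status.read_state(); q=s["tcp_rot"]; return s,R.from_quat(np.r_[q[1:],q[0]])
def plan(wps,jaw,step=20.):
    """wps: x,y,z,yaw of tool x (deg), tool straight down; rows in tool frame"""
    s,r=rot(); p=np.array(s["eef_pos"]); rows=[]
    for x,y,z,yaw in wps:
        c,sn=np.cos(np.radians(yaw)),np.sin(np.radians(yaw))
        G=R.from_matrix(np.array([[c,sn,0],[sn,-c,0],[0,0,-1.]]))
        t=np.array([x,y,z]); n=max(1,int(np.ceil(max(np.linalg.norm(t-p)/step,np.degrees((r.inv()*G).magnitude())/4))))
        for k in range(n,0,-1):
            a=np.round(np.clip(r.inv().apply((t-p)/k)/20,-1,1),2); b=np.round(np.clip(np.degrees((r.inv()*G).as_rotvec())/k/4,-1,1),2)
            p=p+r.apply(a*20); r=r*R.from_rotvec(np.radians(b*4)); rows.append([*a.tolist(),*b.tolist(),jaw])
    for i in range(0,len(rows),12): print(str(rows[i:i+12]).replace(" ",""))
    print(len(rows),p.round(1),s["eef_pos"],s["ft_force"])
E
python3 - <<'E'
from h import *
plan([(200,400,303,142),(255,300,303,130),(325,215,303,115),(390,90,303,100),(450,-100,290,85),(493.5,-236.8,230,75.5)],120)
E
```

```text
[[0.0,-0.92,0.0,-0.0,0.0,0.26,120],[-0.01,-0.92,0.0,-0.0,0.0,0.26,120],[-0.03,-0.92,0.0,-0.0,0.0,0.26,120],[-0.05,-0.92,0.0,-0.0,0.0,0.26,120],[-0.06,-0.92,0.0,-0.0,0.0,0.26,120],[-0.08,-0.91,0.0,-0.01,0.0,0.26,120],[-0.1,-0.91,0.0,-0.0,0.0,0.26,120],[-0.11,-0.91,0.0,-0.01,0.0,0.26,120],[-0.13,-0.91,-0.0,-0.0,0.0,0.25,120],[-0.15,-0.91,-0.0,-0.01,0.0,0.26,120],[-0.17,-0.9,-0.0,-0.0,0.01,0.25,120],[-0.87,-0.37,-0.0,-0.0,-0.0,0.5,120]]
[[-0.89,-0.34,-0.0,-0.0,-0.0,0.5,120],[-0.9,-0.31,-0.0,-0.0,-0.0,0.5,120],[-0.91,-0.28,-0.0,-0.0,-0.0,0.5,120],[-0.92,-0.25,-0.0,-0.0,-0.0,0.5,120],[-0.92,-0.23,-0.0,-0.01,-0.0,0.5,120],[-0.92,-0.01,-0.0,0.0,-0.0,0.63,120],[-0.92,0.03,-0.0,0.0,-0.0,0.62,120],[-0.91,0.07,-0.0,0.0,-0.0,0.63,120],[-0.91,0.11,-0.0,0.0,-0.0,0.62,120],[-0.9,0.15,-0.0,0.0,-0.0,0.63,120],[-0.9,0.2,-0.0,0.0,-0.0,0.62,120],[-0.88,0.04,-0.0,0.0,-0.0,0.47,120]]
[[-0.88,0.07,-0.0,0.0,-0.0,0.47,120],[-0.88,0.09,-0.0,0.0,-0.0,0.47,120],[-0.87,0.12,-0.0,0.0,-0.0,0.47,120],[-0.87,0.15,-0.0,0.0,-0.0,0.47,120],[-0.86,0.18,-0.0,0.0,-0.0,0.47,120],[-0.85,0.21,-0.0,0.0,-0.0,0.47,120],[-0.85,0.24,-0.01,0.0,-0.0,0.46,120],[-0.99,0.13,0.07,0.0,-0.0,0.38,120],[-0.98,0.16,0.06,0.0,-0.0,0.37,120],[-0.98,0.18,0.07,0.0,-0.0,0.38,120],[-0.97,0.21,0.06,0.0,-0.0,0.37,120],[-0.97,0.23,0.07,0.0,-0.0,0.38,120]]
[[-0.96,0.26,0.06,0.0,-0.0,0.37,120],[-0.96,0.28,0.07,0.0,-0.0,0.38,120],[-0.95,0.31,0.06,0.0,-0.0,0.37,120],[-0.94,0.33,0.07,0.0,-0.0,0.38,120],[-0.93,0.36,0.06,0.0,-0.01,0.37,120],[-0.83,0.35,0.38,0.0,0.0,0.3,120],[-0.82,0.36,0.37,0.0,0.0,0.3,120],[-0.81,0.38,0.38,0.0,0.0,0.3,120],[-0.8,0.4,0.37,0.0,0.0,0.3,120],[-0.8,0.41,0.38,0.0,0.0,0.29,120],[-0.79,0.43,0.37,0.0,0.0,0.3,120],[-0.78,0.44,0.38,0.0,0.0,0.29,120]]
[[-0.76,0.46,0.37,0.0,0.0,0.3,120]]
49 [ 493.5 -236.7  230.1] [291.01431088 580.42806466 302.58267104] [ 0.04325316 -0.54959685 -0.13201046]
```

Request:
step_arm([
  [0,-0.92,0,0,0,0.26,120],
  [-0.01,-0.92,0,0,0,0.26,120],
  [-0.03,-0.92,0,0,0,0.26,120],
  [-0.05,-0.92,0,0,0,0.26,120],
  [-0.06,-0.92,0,0,0,0.26,120],
  [-0.08,-0.91,0,0,0,0.26,120],
  [-0.1,-0.91,0,0,0,0.26,120],
  [-0.11,-0.91,0,0,0,0.26,120],
  [-0.13,-0.91,0,0,0,0.25,120],
  [-0.15,-0.91,0,0,0,0.26,120],
  [-0.17,-0.9,0,0,0,0.25,120],
  [-0.87,-0.37,0,0,0,0.5,120],
])

```text
clock: 1.6
eef_pos: [208.6, 383.2, 303.4]
tcp_rot: [-0.0, 0.341, 0.94, -0.0]
ft_force: [0.5, 0.3, 0.1]
finger_gap: 45.1
grip_force: 0.0
```

Request:
step_arm([
  [-0.89,-0.34,0,0,0,0.5,120],
  [-0.9,-0.31,0,0,0,0.5,120],
  [-0.91,-0.28,0,0,0,0.5,120],
  [-0.92,-0.25,0,0,0,0.5,120],
  [-0.92,-0.23,0,0,0,0.5,120],
  [-0.92,0,0,0,0,0.63,120],
  [-0.92,0.03,0,0,0,0.62,120],
  [-0.91,0.07,0,0,0,0.63,120],
  [-0.91,0.11,0,0,0,0.62,120],
  [-0.9,0.15,0,0,0,0.63,120],
  [-0.9,0.2,0,0,0,0.62,120],
  [-0.88,0.04,0,0,0,0.47,120],
])

```text
clock: 3.1
eef_pos: [334.5, 199.3, 303.9]
tcp_rot: [0.0, 0.552, 0.834, 0.0]
ft_force: [0.2, -0.9, -0.1]
finger_gap: 45.1
grip_force: 0.0
```

Request:
step_arm([
  [-0.88,0.07,0,0,0,0.47,120],
  [-0.88,0.09,0,0,0,0.47,120],
  [-0.87,0.12,0,0,0,0.47,120],
  [-0.87,0.15,0,0,0,0.47,120],
  [-0.86,0.18,0,0,0,0.47,120],
  [-0.85,0.21,0,0,0,0.47,120],
  [-0.85,0.24,0,0,0,0.46,120],
  [-0.99,0.13,0.07,0,0,0.38,120],
  [-0.98,0.16,0.06,0,0,0.37,120],
  [-0.98,0.18,0.07,0,0,0.38,120],
  [-0.97,0.21,0.06,0,0,0.37,120],
  [-0.97,0.23,0.07,0,0,0.38,120],
])

```text
clock: 4.6
eef_pos: [420.8, -5.5, 297.2]
tcp_rot: [0.0, 0.692, 0.722, 0.0]
ft_force: [0.7, 0.3, 0.4]
finger_gap: 45.2
grip_force: 0.0
```

Request:
step_arm([
  [-0.96,0.26,0.06,0,0,0.37,120],
  [-0.96,0.28,0.07,0,0,0.38,120],
  [-0.95,0.31,0.06,0,0,0.37,120],
  [-0.94,0.33,0.07,0,0,0.38,120],
  [-0.93,0.36,0.06,0,0,0.37,120],
  [-0.83,0.35,0.38,0,0,0.3,120],
  [-0.82,0.36,0.37,0,0,0.3,120],
  [-0.81,0.38,0.38,0,0,0.3,120],
  [-0.8,0.4,0.37,0,0,0.3,120],
  [-0.8,0.41,0.38,0,0,0.29,120],
  [-0.79,0.43,0.37,0,0,0.3,120],
  [-0.78,0.44,0.38,0,0,0.29,120],
])

```text
clock: 6.1
eef_pos: [488.9, -220.2, 237.8]
tcp_rot: [0.0, 0.785, 0.62, -0.0]
ft_force: [0.1, -0.3, 0.5]
finger_gap: 45.6
grip_force: 0.0
```

```bash
python3 - <<'E'
from h import *
plan([(493.5,-236.8,210,75.5),(493.5,-236.8,152,75.5)],120)
print(rot()[0]["finger_gap"],rot()[0]["qpos"],rot()[1].as_matrix()[:,0])
E
```

```text
[[-0.38,0.21,0.7,-0.0,0.0,0.14,120],[-0.37,0.21,0.69,-0.0,0.01,0.15,120],[-0.0,-0.0,0.97,-0.0,-0.0,-0.0,120],[-0.0,-0.0,0.97,-0.0,-0.0,-0.0,120],[-0.0,-0.0,0.96,-0.0,-0.0,-0.0,120]]
5 [ 493.5 -236.8  152. ] [ 488.89620431 -220.18745777  237.81292723] [ 0.11259032 -0.34344271  0.46455546]
45.57503495063881 [-0.36318149  0.31638729  0.82832762  1.96473232 -0.27943154  0.97738099
  0.36575095] [ 2.30958307e-01  9.72963453e-01 -6.15570325e-04]
```

Request:
step_arm([
  [-0.38,0.21,0.6,0,0,0.14,120],
  [-0.37,0.21,0.6,0,0,0.14,120],
  [0,0,0,0,0,0,120],
])

```text
clock: 6.48
eef_pos: [492.2, -235.7, 212.8]
tcp_rot: [-0.001, 0.791, 0.612, -0.001]
ft_force: [0.0, 0.4, -0.3]
finger_gap: 45.3
grip_force: 0.0
```

```bash
python3 - <<'E'
from h import *
plan([(493.5,-236.8,152,75.5)],120)
p,d=eyes.capture("top"); cv2.imwrite("pics/c1.png",cv2.resize(p[110:260,180:340],None,fx=4,fy=4))
E
```

```text
[[-0.01,0.02,0.76,-0.01,0.0,0.0,120],[-0.01,0.02,0.76,-0.01,0.0,0.0,120],[-0.01,0.02,0.76,-0.01,0.0,0.0,120],[-0.01,0.02,0.76,-0.01,0.01,0.01,120]]
4 [ 493.4 -236.8  152. ] [ 492.21613933 -235.65462593  212.84958579] [ 0.03196401  0.44540635 -0.30378481]
```

View pics/c1.png

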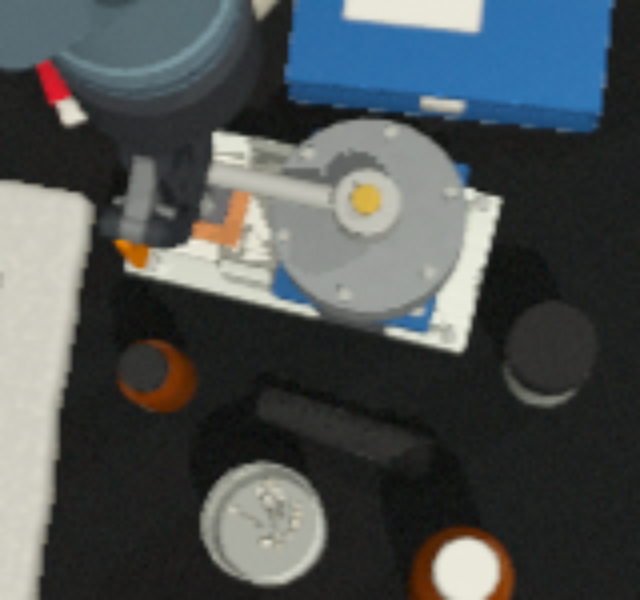

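The hand is above the lever bar, aligned with the fixture, and the neighbours haven't moved. Next I descend to straddle the bar.

Request:
step_arm([
  [0,0.02,0.76,0,0,0,120],
  [0,0.02,0.76,0,0,0,120],
  [0,0.02,0.76,0,0,0,120],
  [0,0.02,0.76,0,0,0,120],
  [0,0,0,0,0,0,165],
  [0,0,0,0,0,0,165],
  [0,0,0,0,0,0,165],
], force=20)

```text
clock: 7.4
eef_pos: [495.1, -236.3, 154.1]
tcp_rot: [0.001, 0.79, 0.613, 0.0]
ft_force: [0.5, 0.3, 0.4]
finger_gap: 30.5
grip_force: 0.0
```

Request:
step_arm([
  [0,0.15,0,0,0,0,165],
  [0,0.15,0,0,0,0,165],
  [0,0.1,0,0,0,0,165],
  [0,0,0,0,0,0,165],
])

```text
clock: 7.9
eef_pos: [502.7, -238.0, 153.5]
tcp_rot: [0.0, 0.79, 0.613, 0.0]
ft_force: [-0.2, -0.2, -0.4]
finger_gap: 30.5
grip_force: 0.0
```

Request:
step_arm([
  [0,0.1,0,0,0,0,165],
  [0,0.1,0,0,0,0,165],
  [0,0,0,0,0,0,165],
])

```text
clock: 8.28
eef_pos: [505.4, -238.7, 153.1]
tcp_rot: [-0.001, 0.79, 0.613, -0.001]
ft_force: [-3.6, 0.9, 1.7]
finger_gap: 30.3
grip_force: 1.7
```

Contact at about 3.5 N. I'll continue gently.

Request:
step_arm([
  [0,0.1,0,0,0,0,165],
  [0,0,0,0,0,0,165],
])

```text
clock: 8.52
eef_pos: [508.0, -239.2, 153.2]
tcp_rot: [-0.0, 0.79, 0.613, -0.0]
ft_force: [-3.5, 1.8, 1.4]
finger_gap: 30.1
grip_force: 1.7
```

Request:
step_arm([
  [0,0.1,0,0,0,0.3,165],
  [0,0,0,0,0,0,165],
])

```text
clock: 8.78
eef_pos: [510.1, -240.0, 153.2]
tcp_rot: [-0.0, 0.797, 0.604, -0.0]
ft_force: [-2.7, 1.2, -0.3]
finger_gap: 30.0
grip_force: 1.6
```

Request:
step_arm([
  [0,0.12,0,0,0,0.5,165],
  [0,0.12,0,0,0,0.5,165],
  [0,0,0,0,0,0,165],
])

```text
clock: 9.15
eef_pos: [514.7, -242.0, 153.4]
tcp_rot: [0.0, 0.818, 0.576, -0.0]
ft_force: [-2.8, -0.1, -0.7]
finger_gap: 30.0
grip_force: 1.4
```

Request:
step_arm([
  [0,0.12,0,0,0,0.5,165],
  [0,0,0,0,0,0,165],
])

```text
clock: 9.4
eef_pos: [517.2, -242.3, 153.5]
tcp_rot: [0.0, 0.827, 0.562, -0.0]
ft_force: [-3.5, -0.5, -0.7]
finger_gap: 29.8
grip_force: 1.4
```

Request:
step_arm([
  [0,0.12,0,0,0,0.5,165],
  [0,0,0,0,0,0,165],
])

```text
clock: 9.65
eef_pos: [519.6, -243.0, 153.5]
tcp_rot: [0.0, 0.837, 0.547, 0.0]
ft_force: [-3.6, -1.0, -0.7]
finger_gap: 30.0
grip_force: 1.3
```

Request:
step_arm([
  [0,0.1,0,0,0,0.4,165],
  [0,0,0,0,0,0,165],
])

```text
clock: 9.9
eef_pos: [521.3, -243.8, 153.5]
tcp_rot: [0.0, 0.845, 0.536, 0.0]
ft_force: [-3.4, -0.8, -0.2]
finger_gap: 30.2
grip_force: 1.4
```

Request:
step_arm([
  [0,0.1,0,0,0,0.4,165],
  [0,0,0,0,0,0,165],
])

```text
clock: 10.15
eef_pos: [523.1, -244.6, 153.5]
tcp_rot: [0.0, 0.852, 0.524, 0.0]
ft_force: [-2.1, -0.1, -0.4]
finger_gap: 30.5
grip_force: 1.4
```

Request:
step_arm([
  [0,0.1,0,0,0,0.4,165],
  [0,0,0,0,0,0,165],
])

```text
clock: 10.4
eef_pos: [524.9, -245.6, 153.5]
tcp_rot: [0.0, 0.859, 0.512, 0.0]
ft_force: [-4.0, -0.5, -0.0]
finger_gap: 29.9
grip_force: 1.4
```

It gives clockwise: past 0.28 rad the force is still only 3.5 N. Next I follow the arc.

```bash
cat >> h.py <<'E'
AX=np.array([475.5,-306.5])
def arc(bs,z,jaw,off=9.,Rr=73.):
    w=[]
    for b in bs:
        a=np.radians(b); p=AX+Rr*np.array([np.cos(a),np.sin(a)])+off*np.array([np.sin(a),-np.cos(a)]); w.append((*p,z,b))
    plan(w,jaw)
E
python3 -c "
from h import *
arc(np.arange(54,-15,-4),153.5,165)"
```

```text
[[-0.15,0.1,-0.0,0.0,0.0,0.94,165],[-0.14,0.11,-0.0,0.0,0.0,0.95,165],[-0.04,0.26,-0.0,0.0,0.0,1.0,165],[-0.04,0.25,-0.0,0.0,-0.0,1.0,165],[-0.04,0.26,-0.0,0.0,-0.0,1.0,165],[-0.04,0.25,-0.0,0.0,-0.0,1.0,165],[-0.04,0.25,-0.0,0.0,-0.0,1.0,165],[-0.04,0.26,-0.0,0.0,-0.0,1.0,165],[-0.04,0.25,-0.0,0.0,-0.0,1.0,165],[-0.04,0.25,-0.0,0.0,-0.0,1.0,165],[-0.04,0.26,-0.0,0.0,-0.0,1.0,165],[-0.04,0.25,-0.0,0.0,-0.0,1.0,165]]
[[-0.04,0.25,-0.0,0.0,-0.0,1.0,165],[-0.04,0.26,-0.0,0.0,-0.0,1.0,165],[-0.04,0.25,-0.0,0.0,-0.0,1.0,165],[-0.04,0.25,-0.0,0.0,-0.0,1.0,165],[-0.04,0.26,-0.0,0.0,-0.0,1.0,165],[-0.04,0.25,-0.0,0.0,-0.0,1.0,165],[-0.04,0.25,-0.0,0.0,-0.0,1.0,165]]
19 [ 544.2 -332.8  153.5] [ 524.88159211 -245.58662503  153.46252163] [-3.99094268 -0.54065781 -0.04841493]
```

Request:
step_arm([
  [-0.15,0.1,0,0,0,0.94,165],
  [-0.14,0.11,0,0,0,0.95,165],
  [-0.04,0.25,0,0,0,1,165],
  [-0.04,0.25,0,0,0,1,165],
  [-0.04,0.25,0,0,0,1,165],
  [-0.04,0.25,0,0,0,1,165],
])

```text
clock: 11.15
eef_pos: [540.4, -266.0, 153.5]
tcp_rot: [-0.001, 0.945, 0.326, 0.002]
ft_force: [-2.2, 1.9, 0.6]
finger_gap: 29.9
grip_force: 1.4
```

Request:
step_arm([
  [-0.04,0.26,0,0,0,1,165],
  [-0.04,0.26,0,0,0,1,165],
  [-0.04,0.26,0,0,0,1,165],
  [-0.04,0.26,0,0,0,1,165],
  [-0.04,0.26,0,0,0,1,165],
  [-0.04,0.25,0,0,0,1,165],
])

```text
clock: 11.9
eef_pos: [551.2, -295.4, 153.5]
tcp_rot: [-0.001, 0.992, 0.122, 0.002]
ft_force: [-0.4, 2.3, -0.4]
finger_gap: 30.2
grip_force: 1.4
```

```bash
python3 -c "
from h import *
arc([4,0,-4,-8,-11,-14],153.5,165)
print(rot()[0]['qpos'])"
```

```text
[[-0.1,0.23,-0.0,-0.01,-0.02,0.84,165],[-0.08,0.24,-0.0,-0.01,-0.02,0.84,165],[-0.07,0.24,-0.0,-0.01,-0.02,0.84,165],[-0.04,0.26,-0.0,-0.0,0.0,1.0,165],[-0.04,0.25,-0.0,-0.0,0.01,1.0,165],[-0.04,0.25,-0.0,-0.0,-0.0,1.0,165],[-0.03,0.19,-0.0,-0.0,-0.0,0.75,165],[-0.03,0.19,-0.0,-0.0,-0.0,0.75,165]]
8 [ 544.1 -332.8  153.5] [ 551.17559303 -295.41090301  153.49886539] [-0.42153122  2.29914897 -0.42468324]
[-0.26472596  0.70959058  0.93553537  1.80324006 -0.68485877  0.98761927
 -0.36852836]
```

Request:
step_arm([
  [-0.09,0.23,0,0,0,0.84,165],
  [-0.08,0.24,0,0,0,0.84,165],
  [-0.07,0.24,0,0,0,0.84,165],
  [-0.04,0.26,0,0,0,1,165],
  [-0.04,0.25,0,0,0,1,165],
  [0,0,0,0,0,0,165],
])

```text
clock: 12.65
eef_pos: [548.9, -320.9, 153.8]
tcp_rot: [-0.001, 0.999, -0.033, 0.003]
ft_force: [2.2, 3.6, 0.7]
finger_gap: 29.9
grip_force: 1.7
```

Request:
step_arm([
  [-0.04,0.2,0,0,0,0.8,165],
  [-0.03,0.15,0,0,0,0.6,165],
  [0,0,0,0,0,0,165],
])

```text
clock: 13.02
eef_pos: [544.6, -329.2, 153.9]
tcp_rot: [-0.0, 0.997, -0.083, 0.001]
ft_force: [3.4, 2.5, 1.4]
finger_gap: 29.7
grip_force: 1.9
```

Request:
step_arm([
  [-0.02,0.12,0,0,0,0.5,165],
  [0,0,0,0,0,0,165],
])

```text
clock: 13.28
eef_pos: [543.0, -331.9, 153.9]
tcp_rot: [-0.0, 0.995, -0.101, 0.001]
ft_force: [4.2, 3.1, 1.4]
finger_gap: 30.3
grip_force: 1.9
```

Request:
step_arm([
  [0,-0.35,0,0,0,0,165],
  [0,0,-0.9,0,0,0,165],
  [0,0,-1,0,0,0,165],
  [0,0,-1,0,0,0,165],
  [0,0,-1,0,0,0,165],
])

```text
clock: 13.9
eef_pos: [543.5, -325.8, 233.7]
tcp_rot: [0.0, 0.995, -0.102, 0.001]
ft_force: [0.1, -0.2, -0.8]
finger_gap: 30.4
grip_force: 0.0
```

```bash
python3 -c "
from h import *
plan([(516.7,-157.1,232,74.6),(516.7,-157.1,106,74.6)],255)"
```

```text
[[-0.14,-0.36,0.0,0.0,-0.0,-0.98,255],[-0.11,-0.37,0.0,0.0,-0.0,-0.98,255],[-0.09,-0.38,0.0,0.0,-0.0,-0.98,255],[-0.06,-0.38,0.0,0.0,-0.0,-0.98,255],[-0.03,-0.39,0.0,0.0,-0.0,-0.98,255],[-0.01,-0.39,0.0,0.0,-0.0,-0.98,255],[0.02,-0.39,0.0,0.0,-0.0,-0.98,255],[0.05,-0.39,0.0,0.0,-0.0,-0.98,255],[0.07,-0.38,0.01,0.0,-0.0,-0.98,255],[0.1,-0.38,0.0,0.0,-0.0,-0.98,255],[0.12,-0.37,0.01,0.0,0.0,-0.98,255],[0.15,-0.36,0.0,0.0,0.0,-0.98,255]]
[[0.17,-0.35,0.01,0.0,0.0,-0.98,255],[0.2,-0.33,0.0,0.0,0.0,-0.98,255],[0.22,-0.32,0.01,0.0,0.0,-0.98,255],[0.24,-0.3,0.0,0.0,0.0,-0.98,255],[0.26,-0.29,0.01,0.0,0.0,-0.98,255],[0.28,-0.27,0.0,0.0,0.0,-0.98,255],[0.29,-0.25,0.01,0.0,0.0,-0.98,255],[0.31,-0.23,0.0,0.01,0.0,-0.98,255],[0.33,-0.21,0.01,0.0,0.0,-0.99,255],[0.34,-0.18,0.0,0.01,0.01,-0.98,255],[-0.0,-0.0,0.9,-0.0,-0.0,-0.0,255],[-0.0,-0.0,0.9,-0.0,-0.0,-0.0,255]]
[[-0.0,-0.0,0.9,-0.0,-0.0,-0.0,255],[-0.0,-0.0,0.9,-0.0,-0.0,-0.0,255],[-0.0,-0.0,0.9,-0.0,-0.0,-0.0,255],[-0.0,-0.0,0.9,-0.0,-0.0,-0.0,255],[-0.0,-0.0,0.9,-0.0,-0.0,-0.0,255]]
29 [ 516.8 -157.   106.1] [ 543.45186437 -325.80772075  233.65098801] [ 0.09187777 -0.19740997 -0.78854016]
```

Request:
step_arm([
  [-0.14,-0.36,0,0,0,-0.98,255],
  [-0.11,-0.37,0,0,0,-0.98,255],
  [-0.09,-0.38,0,0,0,-0.98,255],
  [-0.06,-0.38,0,0,0,-0.98,255],
  [-0.03,-0.39,0,0,0,-0.98,255],
  [0,-0.39,0,0,0,-0.98,255],
  [0.02,-0.39,0,0,0,-0.98,255],
  [0.05,-0.39,0,0,0,-0.98,255],
  [0.07,-0.38,0,0,0,-0.98,255],
  [0.1,-0.38,0,0,0,-0.98,255],
  [0.12,-0.37,0,0,0,-0.98,255],
  [0.15,-0.36,0,0,0,-0.98,255],
])

```text
clock: 15.4
eef_pos: [528.9, -233.2, 232.6]
tcp_rot: [0.0, 0.952, 0.305, 0.0]
ft_force: [-0.3, 0.3, -1.5]
finger_gap: 0.2
grip_force: 0.0
```

Request:
step_arm([
  [0.17,-0.35,0,0,0,-0.98,255],
  [0.2,-0.33,0,0,0,-0.98,255],
  [0.22,-0.32,0,0,0,-0.98,255],
  [0.24,-0.3,0,0,0,-0.98,255],
  [0.26,-0.29,0,0,0,-0.98,255],
  [0.28,-0.27,0,0,0,-0.98,255],
  [0.29,-0.25,0,0,0,-0.98,255],
  [0.31,-0.23,0,0,0,-0.98,255],
  [0.33,-0.21,0,0,0,-0.98,255],
  [0.34,-0.18,0,0,0,-0.98,255],
  [0,0,0,0,0,0,255],
])

```text
clock: 16.77
eef_pos: [517.1, -156.3, 232.3]
tcp_rot: [0.0, 0.796, 0.606, 0.001]
ft_force: [-0.2, -0.4, -0.9]
finger_gap: -0.1
grip_force: 0.0
```

```bash
python3 -c "
from h import *
plan([(516.7,-157.1,106,74.6)],255)
p,d=eyes.capture('top'); cv2.imwrite('pics/c2.png',cv2.resize(p[110:260,180:340],None,fx=4,fy=4))
uv,w=cloud('top',d); hsv=cv2.cvtColor(p,cv2.COLOR_BGR2HSV)[uv[:,1],uv[:,0]].astype(int)
f=(np.hypot(*(w[:,:2]-AX).T)<120)&(w[:,2]>85)&(w[:,2]<106)
r=f&((hsv[:,0]<5)|(hsv[:,0]>175))&(hsv[:,1]>180)&(hsv[:,2]>60)
print(r.sum(),w[r].mean(0),np.degrees(np.arctan2(*(w[r].mean(0)[:2]-AX)[::-1])))"
```

```text
[[-0.01,-0.0,0.9,0.0,-0.0,-0.0,255],[-0.01,-0.0,0.9,0.0,-0.0,-0.0,255],[-0.01,-0.0,0.9,0.0,-0.0,-0.0,255],[-0.0,-0.0,0.9,0.0,-0.0,-0.0,255],[-0.01,-0.0,0.9,0.0,-0.0,-0.0,255],[-0.0,-0.01,0.91,0.01,-0.01,-0.0,255],[-0.01,-0.0,0.9,0.0,-0.0,-0.01,255]]
7 [ 516.7 -157.2  106.1] [ 517.09685962 -156.30855317  232.29657902] [-0.21423669 -0.41399343 -0.87219482]
72 [ 572.70993144 -331.27351575  100.39226759] -14.297241008599698
```

View pics/c2.png

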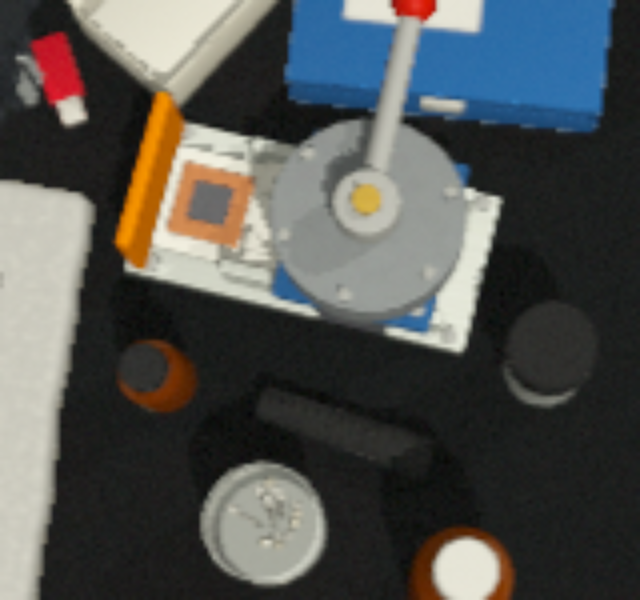

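The lever is a quarter turn out, with its ball at crop (413,5), and the sled is still in the loading position with the plate at crop (150,180). I'll lower the shut fingers behind the plate.

Request:
step_arm([
  [0,0,0.9,0,0,0,255],
  [0,0,0.9,0,0,0,255],
  [0,0,0.9,0,0,0,255],
  [0,0,0.9,0,0,0,255],
  [0,0,0.9,0,0,0,255],
  [0,0,0.9,0,0,0,255],
  [0,0,0.9,0,0,0,255],
  [0,0,0,0,0,0,255],
])

```text
clock: 17.82
eef_pos: [515.8, -156.1, 103.8]
tcp_rot: [-0.001, 0.796, 0.606, -0.001]
ft_force: [-0.1, 0.4, -0.5]
finger_gap: -0.1
grip_force: 0.0
```

```bash
python3 -c "
from h import *
u=np.array([.2656,.9641])
plan([(*(AX+u*131),106,74.6)],255); plan([(*(AX+u*131),106,74.6),(*(AX+u*95),106,74.6)],255,5)"
```

```text
[[-0.62,0.03,-0.06,-0.02,0.0,-0.0,255],[-0.62,0.03,-0.05,-0.03,0.01,-0.01,255]]
2 [ 510.3 -180.3  106. ] [ 515.76953488 -156.09138683  103.75017666] [-0.14019201  0.40157309 -0.5186965 ]
[[-0.25,0.01,-0.02,-0.01,0.0,-0.0,255],[-0.25,0.01,-0.02,-0.01,0.0,-0.0,255],[-0.25,0.01,-0.02,-0.01,0.0,-0.0,255],[-0.24,0.01,-0.03,-0.01,0.0,-0.0,255],[-0.25,0.02,-0.02,-0.01,0.01,-0.01,255],[-0.22,-0.0,-0.0,0.0,-0.0,0.0,255],[-0.23,-0.0,-0.0,0.0,-0.0,0.0,255],[-0.22,-0.0,-0.0,0.0,-0.0,0.0,255],[-0.23,-0.0,-0.0,0.0,-0.0,0.0,255],[-0.22,-0.0,-0.0,0.0,-0.0,0.0,255],[-0.23,-0.0,-0.0,0.0,-0.0,0.0,255],[-0.22,-0.0,-0.0,0.0,-0.0,0.0,255]]
[[-0.23,-0.0,-0.0,0.0,-0.0,0.0,255]]
13 [ 500.8 -215.   105.9] [ 515.76953488 -156.09138683  103.75017666] [-0.14019201  0.40157309 -0.5186965 ]
```

Request:
step_arm([
  [-0.25,0.01,0,0,0,0,255],
  [-0.25,0.01,0,0,0,0,255],
  [-0.25,0.01,0,0,0,0,255],
  [-0.25,0.01,0,0,0,0,255],
  [-0.25,0.01,0,0,0,0,255],
  [0,0,0,0,0,0,255],
])

```text
clock: 18.58
eef_pos: [511.1, -181.4, 105.5]
tcp_rot: [0.0, 0.796, 0.605, -0.0]
ft_force: [-0.5, 0.3, 0.3]
finger_gap: 0.3
grip_force: 0.0
```

Request:
step_arm([
  [-0.2,0,0,0,0,0,255],
  [-0.2,0,0,0,0,0,255],
  [-0.2,0,0,0,0,0,255],
  [-0.2,0,0,0,0,0,255],
])

```text
clock: 19.08
eef_pos: [507.0, -196.2, 105.4]
tcp_rot: [-0.0, 0.796, 0.606, 0.0]
ft_force: [1.3, 3.1, -0.2]
finger_gap: -0.1
grip_force: 1.3
```

Request:
step_arm([
  [-0.2,0,0,0,0,0,255],
  [-0.2,0,0,0,0,0,255],
  [-0.2,0,0,0,0,0,255],
  [0,0,0,0,0,0,255],
])

```text
clock: 19.58
eef_pos: [503.3, -209.0, 105.5]
tcp_rot: [0.0, 0.796, 0.605, -0.001]
ft_force: [0.1, 0.8, -0.4]
finger_gap: -0.1
grip_force: 0.1
```

Request:
step_arm([
  [-0.2,0,0,0,0,0,255],
  [-0.15,0,0,0,0,0,255],
  [-0.1,0,0,0,0,0,255],
  [0,0,0,0,0,0,255],
])

```text
clock: 20.08
eef_pos: [501.3, -217.0, 105.5]
tcp_rot: [0.0, 0.796, 0.606, -0.0]
ft_force: [1.5, 0.6, -1.2]
finger_gap: -0.3
grip_force: 0.7
```

Request:
step_arm([
  [-0.1,0,0,0,0,0,255],
  [0,0,0,0,0,0,255],
])

```text
clock: 20.32
eef_pos: [500.9, -218.6, 105.5]
tcp_rot: [0.0, 0.796, 0.606, -0.0]
ft_force: [0.6, 3.0, 0.5]
finger_gap: -0.1
grip_force: 1.0
```

Request:
step_arm([
  [-0.05,0,0,0,0,0,255],
  [0,0,0,0,0,0,255],
])

```text
clock: 20.58
eef_pos: [500.7, -219.3, 105.5]
tcp_rot: [0.0, 0.796, 0.606, 0.0]
ft_force: [0.8, 2.0, -0.3]
finger_gap: -0.1
grip_force: 1.2
```

Request:
step_arm([
  [-0.05,0,0,0,0,0,255],
  [0,0,0,0,0,0,255],
])

```text
clock: 20.82
eef_pos: [500.4, -220.4, 105.5]
tcp_rot: [0.0, 0.796, 0.606, 0.0]
ft_force: [1.4, 2.1, -0.5]
finger_gap: -0.0
grip_force: 1.3
```

Request:
step_arm([
  [-0.05,0,0,0,0,0,255],
  [0,0,0,0,0,0,255],
])

```text
clock: 21.08
eef_pos: [500.4, -220.5, 105.5]
tcp_rot: [-0.001, 0.795, 0.606, 0.0]
ft_force: [0.7, 4.7, 2.4]
finger_gap: -0.3
grip_force: 2.4
```

Request:
step_arm([
  [-0.05,0,0,0,0,0,255],
  [0,0,0,0,0,0,255],
])

```text
clock: 21.32
eef_pos: [500.4, -220.6, 105.5]
tcp_rot: [-0.001, 0.795, 0.606, 0.001]
ft_force: [1.3, 6.3, 1.8]
finger_gap: -0.0
grip_force: 3.2
```

The sled has stopped at the expected spot. I'll press a little more to confirm, then back off.

Request:
step_arm([
  [-0.1,0,0,0,0,0,255],
  [0,0,0,0,0,0,255],
  [0,0,0,0,0,0,255],
])

```text
clock: 21.7
eef_pos: [500.4, -220.9, 105.5]
tcp_rot: [-0.002, 0.795, 0.607, 0.002]
ft_force: [1.0, 9.2, 3.6]
finger_gap: 0.0
grip_force: 4.6
```

Request:
step_arm([
  [0.6,0,0,0,0,0,255],
  [0.9,0,0,0,0,0,255],
  [0,0,-1,0,0,0,255],
  [0,0,-1,0,0,0,255],
  [0,0,-1,0,0,0,255],
  [0,0,-1,0,0,0,255],
  [0,0,-1,0,0,0,255],
  [0,0,-1,0,0,0,255],
  [0,0,0,0,0,0,255],
])

```text
clock: 22.82
eef_pos: [508.5, -195.8, 227.6]
tcp_rot: [0.001, 0.796, 0.606, 0.001]
ft_force: [0.6, 0.1, -0.7]
finger_gap: 0.1
grip_force: 0.0
```

```bash
python3 -c "
from h import *
p,d=eyes.capture('top'); cv2.imwrite('pics/c3.png',cv2.resize(p[110:260,180:340],None,fx=4,fy=4))
arc([-14],225,165,off=0,Rr=72)"
```

```text
[[-0.25,0.15,0.0,0.0,-0.0,0.96,165],[-0.24,0.17,0.0,0.0,-0.0,0.96,165],[-0.22,0.18,0.0,0.0,-0.0,0.96,165],[-0.21,0.2,0.0,0.0,-0.0,0.96,165],[-0.2,0.21,0.0,0.0,-0.0,0.96,165],[-0.18,0.23,0.0,0.0,-0.0,0.96,165],[-0.17,0.24,0.0,0.0,-0.0,0.96,165],[-0.15,0.25,0.0,0.0,-0.0,0.96,165],[-0.14,0.26,0.0,0.0,-0.0,0.96,165],[-0.12,0.27,0.0,0.0,-0.0,0.96,165],[-0.1,0.27,0.01,0.0,-0.0,0.97,165],[-0.08,0.28,0.0,0.0,-0.0,0.96,165]]
[[-0.06,0.28,0.01,0.0,-0.0,0.97,165],[-0.04,0.29,0.0,0.0,-0.0,0.96,165],[-0.02,0.29,0.01,-0.0,-0.0,0.97,165],[-0.0,0.29,0.0,-0.0,-0.0,0.96,165],[0.02,0.29,0.01,-0.0,-0.0,0.97,165],[0.04,0.29,0.0,-0.0,-0.0,0.96,165],[0.05,0.29,0.01,-0.0,-0.01,0.97,165],[0.07,0.28,0.0,-0.0,-0.0,0.96,165],[0.09,0.28,0.01,-0.0,-0.01,0.97,165],[0.11,0.27,0.0,-0.0,-0.0,0.96,165],[0.14,0.26,0.01,-0.0,-0.01,0.97,165]]
23 [ 545.4 -324.   225. ] [ 507.75784554 -195.26570552  226.31140128] [ 0.44796887  0.44952339 -0.33400479]
```

View pics/c3.png

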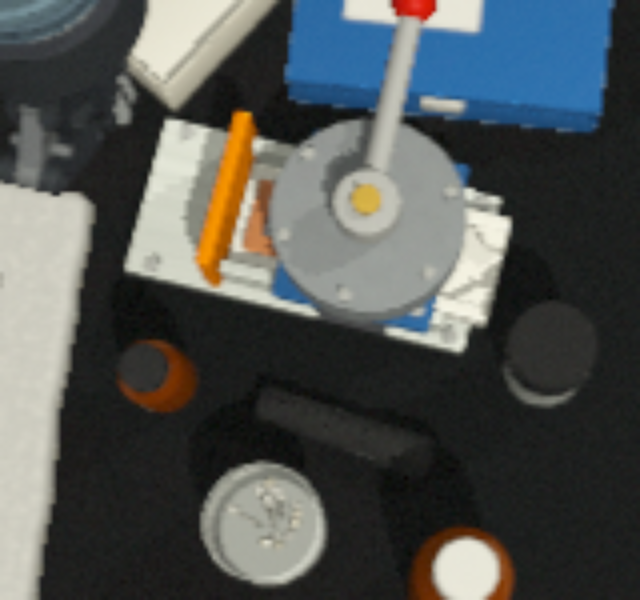

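The sled is home, with the plate at crop (227,195) by the rail ends, and the lever is still out. I'll go back to the lever.

Request:
step_arm([
  [-0.25,0.15,0,0,0,0.96,165],
  [-0.24,0.17,0,0,0,0.96,165],
  [-0.22,0.18,0,0,0,0.96,165],
  [-0.21,0.2,0,0,0,0.96,165],
  [-0.2,0.21,0,0,0,0.96,165],
  [-0.18,0.23,0,0,0,0.96,165],
  [-0.17,0.24,0,0,0,0.96,165],
  [-0.15,0.25,0,0,0,0.96,165],
  [-0.14,0.26,0,0,0,0.96,165],
  [-0.12,0.27,0,0,0,0.96,165],
  [-0.1,0.27,0,0,0,0.96,165],
  [-0.08,0.28,0,0,0,0.96,165],
])

```text
clock: 24.38
eef_pos: [526.2, -262.1, 224.1]
tcp_rot: [-0.001, 0.97, 0.245, -0.001]
ft_force: [-0.4, -0.9, -0.6]
finger_gap: 30.0
grip_force: 0.0
```

Request:
step_arm([
  [-0.06,0.28,0,0,0,0.96,165],
  [-0.04,0.29,0,0,0,0.96,165],
  [-0.02,0.29,0,0,0,0.96,165],
  [0,0.29,0,0,0,0.96,165],
  [0.02,0.29,0,0,0,0.96,165],
  [0.04,0.29,0,0,0,0.96,165],
  [0.05,0.29,0,0,0,0.96,165],
  [0.07,0.28,0,0,0,0.96,165],
  [0.09,0.28,0,0,0,0.96,165],
  [0.11,0.27,0,0,0,0.96,165],
  [0.14,0.26,0,0,0,0.96,165],
  [0,0,0,0,0,0,165],
])

```text
clock: 25.88
eef_pos: [544.5, -323.9, 224.1]
tcp_rot: [0.0, 0.993, -0.12, -0.001]
ft_force: [0.3, -0.3, 0.0]
finger_gap: 30.1
grip_force: 0.0
```

```bash
python3 -c "
from h import *
arc([-14],155,150,off=0,Rr=72)"
```

```text
[[0.01,-0.0,0.86,0.0,0.01,0.02,150],[0.01,-0.0,0.87,0.0,0.01,0.02,150],[0.01,-0.01,0.86,0.0,0.01,0.01,150],[0.02,-0.0,0.87,0.01,0.01,0.02,150]]
4 [ 545.4 -323.9  154.9] [ 544.48960928 -323.88881585  224.10815827] [ 0.34432498 -0.30391507  0.04937276]
```

Request:
step_arm([
  [0,0,0.86,0,0,0,150],
  [0,0,0.86,0,0,0,150],
  [0,0,0.86,0,0,0,150],
  [0,0,0.86,0,0,0,150],
  [0,0,0,0,0,0,165],
  [0,0,0,0,0,0,165],
])

```text
clock: 26.62
eef_pos: [545.2, -324.3, 156.9]
tcp_rot: [0.0, 0.993, -0.12, 0.0]
ft_force: [-0.7, -0.1, 1.5]
finger_gap: 30.2
grip_force: 0.0
```

```bash
python3 -c "
from h import *
arc([-14],154,165,off=-9,Rr=73)
arc([-14,*np.arange(-10,76,4),75.9],154,165,off=-9,Rr=73)"
```

```text
[[0.06,-0.47,0.15,0.01,-0.01,0.06,165]]
1 [ 548.6 -315.5  153.9] [ 545.16902862 -324.30887633  156.92850015] [-0.69907162 -0.13441066  1.48276261]
[[0.06,-0.47,0.15,0.01,-0.01,0.06,165],[-0.02,-0.13,-0.0,-0.0,0.0,-0.5,165],[-0.02,-0.13,-0.0,-0.0,0.0,-0.5,165],[-0.02,-0.12,-0.0,-0.0,0.0,-0.5,165],[-0.02,-0.13,-0.0,-0.0,0.0,-0.5,165],[-0.02,-0.13,-0.0,-0.0,0.0,-0.5,165],[-0.01,-0.12,-0.0,-0.0,0.0,-0.5,165],[-0.02,-0.13,-0.0,-0.0,0.0,-0.5,165],[-0.02,-0.13,-0.0,-0.0,0.0,-0.5,165],[-0.02,-0.13,-0.0,-0.0,0.0,-0.5,165],[-0.01,-0.12,-0.0,-0.0,0.0,-0.5,165],[-0.02,-0.13,-0.0,-0.0,0.0,-0.5,165]]
[[-0.02,-0.13,-0.0,-0.0,0.0,-0.5,165],[-0.02,-0.12,-0.0,-0.0,0.0,-0.5,165],[-0.02,-0.13,-0.0,-0.0,0.0,-0.5,165],[-0.02,-0.13,-0.0,-0.0,0.0,-0.5,165],[-0.01,-0.12,-0.0,-0.0,0.0,-0.5,165],[-0.02,-0.13,-0.0,-0.0,0.0,-0.5,165],[-0.02,-0.13,-0.0,-0.0,0.0,-0.5,165],[-0.02,-0.13,-0.0,-0.0,0.0,-0.5,165],[-0.01,-0.12,-0.0,-0.0,0.0,-0.5,165],[-0.02,-0.13,-0.0,-0.0,0.0,-0.5,165],[-0.02,-0.13,-0.0,-0.0,0.0,-0.5,165],[-0.02,-0.12,-0.0,-0.0,0.0,-0.5,165]]
[[-0.01,-0.13,-0.0,-0.0,0.0,-0.5,165],[-0.02,-0.13,-0.0,-0.0
[... 187 characters left out ...]
0.0,-0.0,-0.5,165],[-0.02,-0.13,-0.0,-0.0,-0.0,-0.5,165],[-0.02,-0.13,-0.0,-0.0,-0.0,-0.5,165],[-0.02,-0.13,-0.0,-0.0,-0.0,-0.5,165],[-0.01,-0.12,-0.0,-0.0,-0.0,-0.5,165],[-0.02,-0.13,-0.0,-0.0,-0.0,-0.5,165]]
[[-0.02,-0.13,-0.0,-0.0,-0.0,-0.5,165],[-0.02,-0.12,-0.0,-0.0,-0.0,-0.5,165],[-0.02,-0.13,-0.0,-0.0,-0.0,-0.5,165],[-0.02,-0.13,-0.0,-0.0,-0.0,-0.5,165],[-0.01,-0.12,-0.0,-0.0,-0.0,-0.5,165],[-0.02,-0.13,-0.0,-0.0,-0.0,-0.5,165],[-0.02,-0.13,-0.0,-0.0,-0.0,-0.5,165],[-0.02,-0.13,-0.0,-0.0,-0.0,-0.5,165],[-0.01,-0.12,-0.0,-0.0,-0.0,-0.5,165],[-0.02,-0.12,-0.0,-0.0,-0.0,-0.48,165]]
46 [ 484.6 -233.5  154. ] [ 545.16902862 -324.30887633  156.92850015] [-0.69907162 -0.13441066  1.48276261]
```

Request:
step_arm([
  [0.03,-0.25,0.1,0,0,0,165],
  [0.03,-0.22,0,0,0,0,165],
  [-0.035,-0.25,0,0,0,-1,165],
  [-0.035,-0.25,0,0,0,-1,165],
  [0,0,0,0,0,0,165],
])

```text
clock: 27.25
eef_pos: [549.2, -305.4, 155.1]
tcp_rot: [0.001, 0.999, -0.05, 0.0]
ft_force: [0.9, -1.6, 0.3]
finger_gap: 30.1
grip_force: 1.0
```

Request:
step_arm([
  [-0.035,-0.25,0,0,0,-1,165],
  [-0.035,-0.25,0,0,0,-1,165],
  [-0.035,-0.25,0,0,0,-1,165],
  [-0.035,-0.25,0,0,0,-1,165],
  [-0.035,-0.25,0,0,0,-1,165],
  [-0.035,-0.25,0,0,0,-1,165],
  [-0.035,-0.25,0,0,0,-1,165],
  [0,0,0,0,0,0,165],
])

```text
clock: 28.25
eef_pos: [540.5, -271.5, 155.1]
tcp_rot: [0.0, 0.981, 0.192, 0.0]
ft_force: [0.7, -2.4, -0.2]
finger_gap: 30.2
grip_force: 0.8
```

```bash
python3 -c "
from h import *
arc([26,*np.arange(30,76,4)],154,165,off=-9,Rr=73)"
```

```text
[[-0.06,-0.3,0.05,0.01,-0.01,-0.97,165],[-0.04,-0.25,0.0,0.0,0.0,-1.0,165],[-0.04,-0.26,0.0,0.0,0.0,-1.0,165],[-0.04,-0.25,0.0,0.0,0.0,-1.0,165],[-0.04,-0.25,0.0,0.0,0.0,-1.0,165],[-0.04,-0.26,0.0,-0.0,0.0,-1.0,165],[-0.04,-0.25,0.0,-0.0,0.0,-1.0,165],[-0.04,-0.25,0.0,-0.0,0.0,-1.0,165],[-0.04,-0.26,0.0,-0.0,0.0,-1.0,165],[-0.04,-0.25,0.0,-0.0,0.0,-1.0,165],[-0.04,-0.26,0.0,-0.0,0.0,-1.0,165],[-0.04,-0.25,0.0,-0.0,0.0,-1.0,165]]
[[-0.04,-0.25,0.0,-0.0,0.0,-1.0,165]]
13 [ 487.  -233.8  154.1] [ 540.54471488 -271.48858515  155.08169979] [ 0.68568674 -2.36912951 -0.2100375 ]
```

Request:
step_arm([
  [-0.06,-0.3,0,0,0,-0.97,165],
  [-0.04,-0.25,0,0,0,-1,165],
  [-0.04,-0.25,0,0,0,-1,165],
  [-0.04,-0.25,0,0,0,-1,165],
  [-0.04,-0.25,0,0,0,-1,165],
  [-0.04,-0.25,0,0,0,-1,165],
  [-0.04,-0.25,0,0,0,-1,165],
  [0,0,0,0,0,0,165],
])

```text
clock: 29.25
eef_pos: [516.2, -244.9, 155.1]
tcp_rot: [0.0, 0.906, 0.423, 0.001]
ft_force: [0.1, -0.5, -0.9]
finger_gap: 30.1
grip_force: 0.7
```

Request:
step_arm([
  [-0.04,-0.26,0,0,0,-1,165],
  [-0.04,-0.26,0,0,0,-1,165],
  [-0.04,-0.26,0,0,0,-1,165],
  [0,0,0,0,0,0,165],
])

```text
clock: 29.75
eef_pos: [502.2, -237.6, 155.1]
tcp_rot: [0.0, 0.857, 0.515, 0.0]
ft_force: [1.1, -1.1, -0.4]
finger_gap: 30.4
grip_force: 0.7
```

```bash
python3 -c "
from h import *
arc([66,70,74,75.5],154,165,off=-9,Rr=73)"
```

```text
[[-0.03,-0.13,0.03,0.01,-0.0,-0.5,165],[-0.03,-0.14,0.02,0.0,-0.01,-0.5,165],[-0.02,-0.13,0.0,0.0,-0.0,-0.5,165],[-0.01,-0.12,0.0,0.0,0.0,-0.5,165],[-0.02,-0.13,0.0,0.0,0.0,-0.5,165],[-0.02,-0.13,0.0,0.0,0.0,-0.5,165],[-0.01,-0.09,0.0,0.0,0.0,-0.38,165]]
7 [ 485.1 -233.5  154.1] [ 502.24708741 -237.5771531   155.0822399 ] [ 1.07928352 -1.09976495 -0.35062971]
```

Request:
step_arm([
  [-0.03,-0.13,0,0,0,-0.5,165],
  [-0.03,-0.14,0,0,0,-0.5,165],
  [-0.02,-0.13,0,0,0,-0.5,165],
  [0,0,0,0,0,0,165],
])

```text
clock: 30.25
eef_pos: [494.2, -235.1, 155.0]
tcp_rot: [-0.0, 0.828, 0.56, 0.001]
ft_force: [3.1, -0.2, 1.6]
finger_gap: 30.4
grip_force: 1.3
```

Request:
step_arm([
  [-0.02,-0.13,0,0,0,-0.5,165],
  [-0.02,-0.12,0,0,0,-0.5,165],
  [0,0,0,0,0,0,165],
])

```text
clock: 30.62
eef_pos: [488.8, -234.2, 154.8]
tcp_rot: [-0.0, 0.808, 0.589, 0.0]
ft_force: [2.5, 0.2, 1.8]
finger_gap: 30.3
grip_force: 1.6
```

Request:
step_arm([
  [-0.02,-0.1,0,0,0,-0.4,165],
  [0,-0.04,0,0,0,0,165],
  [0,0,0,0,0,0,165],
])

```text
clock: 31.0
eef_pos: [486.1, -233.8, 154.6]
tcp_rot: [-0.0, 0.8, 0.6, 0.0]
ft_force: [3.6, 1.3, 0.9]
finger_gap: 30.2
grip_force: 1.7
```

Request:
step_arm([
  [0,0.4,0,0,0,0,165],
  [0,0,0,0,0,0,150],
  [0,0,-0.8,0,0,0,150],
  [0,0,-1,0,0,0,150],
  [0,0,-1,0,0,0,150],
  [0,0,-1,0,0,0,150],
  [0,0,-1,0,0,0,150],
  [0.8,0,-0.5,0,0,0,150],
  [1,0,0,0,0,0,150],
  [1,0,0,0,0,0,150],
  [1,0,0,0,0,0,150],
  [0,0,0,0,0,0,150],
])

```text
clock: 32.5
eef_pos: [515.8, -161.3, 261.3]
tcp_rot: [-0.0, 0.799, 0.602, 0.0]
ft_force: [-1.2, -0.1, 0.5]
finger_gap: 35.0
grip_force: 0.0
```

```bash
python3 -c "
from h import *
p,d=eyes.capture('top'); cv2.imwrite('pics/c4.png',cv2.resize(p[110:260,180:340],None,fx=4,fy=4))
uv,w=cloud('top',d); hsv=cv2.cvtColor(p,cv2.COLOR_BGR2HSV)[uv[:,1],uv[:,0]].astype(int)
f=(np.hypot(*(w[:,:2]-AX).T)<120)&(w[:,2]>85)&(w[:,2]<106)
r=f&((hsv[:,0]<5)|(hsv[:,0]>175))&(hsv[:,1]>180)&(hsv[:,2]>60)
print(r.sum(),w[r].mean(0),np.degrees(np.arctan2(*(w[r].mean(0)[:2]-AX)[::-1])))"
```

```text
94 [ 500.31117808 -207.39193317  100.04811893] 75.94517058305004
```

View pics/c4.png

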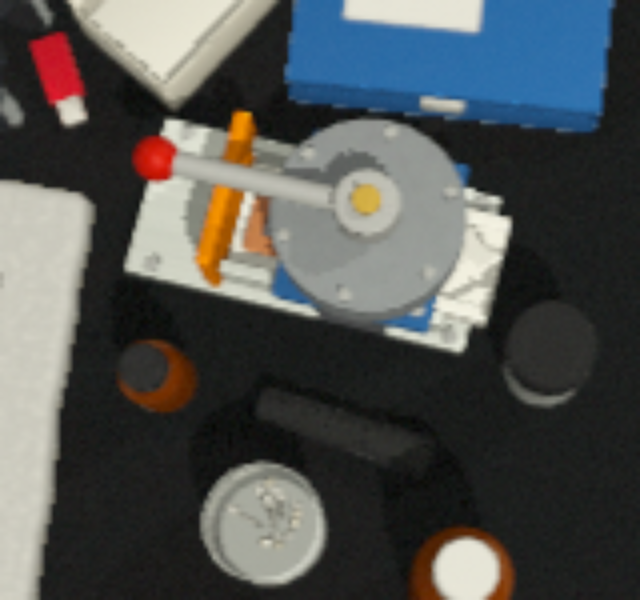

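The lever is back at its starting angle (75.9°, ball at crop (155,158)). The sled is home, the neighbours haven't moved and the robot is clear.

```bash
python3 -c "
from rig import job
print(job.hand_in())"
```

```text
the job is handed in; nothing more can be done
None
```

The job is handed in, verdict not shown: the lever gave clockwise (seen from above), the sled is pushed home, the lever is back at its starting angle, and the neighbouring things look unmoved in the last picture.

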